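Rack the reamer and close the soak pot

TASK

Pull the hand reamer up out of the open soak pot and hang it by its collar in the rack's empty slot, pushed well in, leaving the two tools already hanging there where they are. Once it hangs freely, swing the pot's lid over and press it down until it snaps fully shut.

Things in the scene. Friction and masses are not known exactly. Their poses are not given: they have to be found in the camera images.
- reamer: hand reamer standing loose in the pot, round about z, 175 mm long, 160 g. Origin: centre of its collar's underside, z up. Above: collar 34 mm wide, 5 mm thick, then a dark handle 24 mm in diameter, 70 mm long (top at z = 75 mm). Below: shaft 10 mm in diameter, 60 mm long, then a fluted head 24 mm in diameter, 40 mm long, flat end at z = -100 mm
- pot: square steel soak pot, bolted down: 60 mm square outside, 50 mm inside, rim 90 mm high, inner floor 5 mm high. Origin: centre of its underside. Lid hinged on the +x rim (hinge line along y at x = 32, z = 92 mm), spring catch outside the -x wall (reaches x = -52 mm). Its yaw varies
- pot_lid (a joint): lid angle in rad: 0 fully shut, 1.65 to 1.95 as found (standing open), 2.0 at most. Aluminium plate 68 mm long, 64 mm wide, 6 mm thick; its stiff hinge stays where left. At about 0.16 it meets the spring catch and must be pressed (5 to 10 N near its front edge) until it snaps to 0; its top is then 100 mm above the bench
- lid_hinge (a point): the middle of the lid's hinge line; x, y, z turn with the lid (shut: parallel to the pot's axes)
- lid_front (a point): middle of the lid's free front edge, on its upper face, 64 mm from the hinge line
- rack: grey steel rack, bolted down, 220 mm wide (y); base 100 mm deep, 10 mm thick; shelf 8 mm thick, top 125 mm high, from x = -30 to 36 mm, with three slots 16 mm wide at y = -70, 0, 70 mm, open to -x, ending at x = 15 mm; upright back plate below it at x = 30 to 36 mm. Origin: centre of its underside
- free_slot (a point): the empty slot, on the shelf's top surface, on the slot's middle line, 30 mm in from the slot's open end and 15 mm before its closed end; axes parallel to the rack's (the slot opens to -x). A small plain metal tag lies on the shelf behind this slot
- tee_key: T-handled key hanging by its 28 mm collar in another slot: handle bar 56 mm long, up to 60 mm above the shelf. Origin: centre of its collar's underside. Leave it hanging
- countersink: hand countersink with a pear-shaped wooden handle (26 mm wide, up to 52 mm above the shelf) hanging by its 30 mm collar in another slot. Origin: centre of its collar's underside. Leave it hanging

How it is judged (in metres and radians):
On the way, in this order (a step that is already met when the one before it is completed fails the run):
1. the reamer is pulled clear of the pot's rim (z of reamer in the frame of pot above 0.192 m), for 0.1 s.
2. the reamer hangs in the empty slot, let go (x of reamer in the frame of free_slot between -0.018 and 0.018 m and y of reamer in the frame of free_slot between -0.008 and 0.008 m and z of reamer in the frame of free_slot between -0.004 and 0.005 m and contact force between reamer and the fingers below 0.05 N), for 0.2 s.
3. the lid is pressed shut past its catch (value of joint pot_lid below 0.05 rad), for 0.2 s.
At the end, for the whole second after the job is handed in: Reamer hangs at rest, upright within 0.15 rad, in the empty slot: collar on the shelf (-4 to 5 mm), axis within 18 mm of the slot point along the slot and 8 mm across; lid shut within 0.05 rad; T-key and countersink within 25 mm of where they hung (x of reamer in the frame of free_slot between -0.018 and 0.018 m and y of reamer in the frame of free_slot between -0.008 and 0.008 m and z of reamer in the frame of free_slot between -0.004 and 0.005 m and angle between reamer's own z axis and vertical below 0.15 rad and linear speed of reamer below 0.03 m/s and value of joint pot_lid below 0.05 rad and distance of each of tee_key, countersink from where it was at the start of the episode below 0.025 m); the robot touches nothing.
It fails at once if a tool already hanging in the rack is knocked out of place (distance of any of tee_key, countersink from where it was at the start of the episode above 0.04 m).
It also fails if it takes over 56 s, if anything falls off the work surface, if the arm or the gripper's body presses on something with over 40 N, if the wrist force passes 120 N, or if a joint passes its speed limit or range.

ROBOT

A 6-joint arm with a two-finger parallel gripper is mounted at the origin on the work surface. World frame = base frame: x ahead of the robot, y to its left, z up, the work surface at z = 0. Lengths are in mm, angles in rad, forces in N, time in s.
With the tool pointing down it reaches from about 300 to 775 mm from the base axis. Payload 14.6 kg.
Tool frame: the origin (TCP) lies at the very end of the fingers, on their centre line; the grasp point (between the pads) lies 19 mm behind it; z points along the fingers, y is the line along which they close (so a half turn about z gives the same grasp; the last joint's range is limited). The gripper opens to 94 mm and grips with 3 to 60 N. Pads are 16 mm wide; open, the fingers measure 119 mm over their backs; the gripper's body (75 mm by 177 mm) begins 78 mm behind the grasp point.
Start: joints at [-1.199, 0.3, 1.521, -0, 1.321, -0.067], TCP at [233.661, -497.887, 205.446] pointing down, gripper open.
Joint ranges: [-3.03, 3.03], [-0.79, 2.21], [0.23, 2.52], [-1.04, 4.18], [0, 3.07], [-2.55, 2.55]. Speed limits (rad/s): [2.22, 2.22, 2.57, 3.14, 3.14, 3.14].

INTERFACE

Orientations are given as [roll, pitch, yaw] about the fixed x, y, z axes, in that order (R = Rz(yaw) Ry(pitch) Rx(roll)).
In Python, from cell import manip gives the robot as it stands.
- The arm moves only by the tool servo_tool, never from a script. Its argument "rows" is a list of rows, each a list of 7 numbers: the turn, a rotation vector about the world's x, y, z in degrees, then the shift along the world's x, y, z in mm, then the closure, from 0 (fully open) to 1 (shut). In form: [[rx, ry, rz, dx, dy, dz, fingers], ...]. A call has 1 to 20 rows; each row shifts and turns the commanded pose from where the row before left it; what a row does not reach is not made up. A row lasts 1/8 s, in which the tool goes at most 62.5 mm and 10.7 degrees, less where a joint would pass 70% of its speed; a pose out of reach is approached as far as the arm can. A call with a gripper value outside its range is refused whole. The fingers move at their own pace and stop on an object; "grip_force" is the grip in N (left out, the last holds). Time passes only in rows, so rows that do not move let the fingers close. It gives the time, the measured TCP pose, the force, the opening and the grip force at its end, in the units of the state.
- manip.read_state(): the state, without advancing time (a new reading comes with each control period).
- manip.camera(name): name is "scene" or "top" or "wrist"; returns the picture (384x512x3 uint8, red, green, blue); there is no depth.
- manip.camera_info(name): a dict with "fx", "fy", "cx", "cy" (pixels), "D" ([k1, k2, p1, p2, k3] as OpenCV has them; the pictures are not rectified), "position" and "rotation" of the camera in the world; the wrist camera has in their place "T_tool_cam" (4x4, takes a point from camera to tool coordinates, whose origin is the TCP and whose axes are the flange's). Camera axes: x right, y down, z forward; pixel columns grow to the right and rows downward; lengths in mm; the calibration is good to about 2 mm. A picture is of the moment at which its call begins: read the wrist's pose just before it. camera_info takes no time and is no camera call.
- manip.sign_off(): hands the job in; it is judged then, once.
The state is a dict: "clock": time; "joints": joint angles; "qd": joint speeds; "effort": joint torques, N m; "eef_pos": TCP position; "eef_rot": TCP orientation; "wrist_force": force on the tool from outside, world axes, zero at the start; "moment": the same for the moment, N m; "finger_gap": finger opening in mm; "finger_force": force on a finger pad.
Only numpy, scipy, OpenCV 4.12 (cv2) and the standard library are available. Lean on these libraries where they do the work, as an engineer would, in place of code of your own. Each camera call takes 0.05 s, during which the arm holds its last target. There are 200 camera calls.

## Working session

There is one attempt and no reset: what is moved stays moved. The work goes in short steps, Python scripts to look and compute and a tool call to move; the robot and the scene stay as the last step left them, time stands still between calls to the robot, and variables do not carry over. Pictures are saved under pics/ and viewed, at most 13 in all, crops included, and the job is handed in when it is done.

Besides the shell and the picture viewer there is one more tool, called after "Request:" in YAML: its name, and indented under it one key for each argument. servo_tool: Moves the arm, as the interface text tells. Its arguments: {"type":"object","properties":{"rows":{"type":"array","items":{"type":"array","items":{"type":"number"}}},"grip_force":{"type":"number"}},"required":["rows"]}

```bash
mkdir -p pics; ls; cat > h.py <<'E'
import numpy as np, cv2
from cell import manip
from scipy.spatial.transform import Rotation as R
def snap(n,f):
    im=manip.camera(n); cv2.imwrite(f'pics/{f}.png',im[:,:,::-1]); return im
def ray(n,uv):
    i=manip.camera_info(n); K=np.array([[i['fx'],0,i['cx']],[0,i['fy'],i['cy']],[0,0,1]])
    p=cv2.undistortPoints(np.array(uv,float).reshape(-1,1,2),K,np.array(i['D'],float)).reshape(-1,2)
    d=np.c_[p,np.ones(len(p))]
    if n=='wrist':
        s=manip.read_state(); T=np.array(i['T_tool_cam']); Rt=R.from_euler('xyz',s['eef_rot']).as_matrix()
        Rc=Rt@T[:3,:3]; o=Rt@T[:3,3]+np.array(s['eef_pos'])
    else: Rc=np.array(i['rotation']); o=np.array(i['position'])
    if Rc.shape!=(3,3): Rc=R.from_euler('xyz',Rc).as_matrix()
    return o,d@Rc.T
def plane(n,uv,z):
    o,d=ray(n,uv); return o+d*((z-o[2])/d[:,2])[:,None]
def proj(n,P):
    i=manip.camera_info(n); K=np.array([[i['fx'],0,i['cx']],[0,i['fy'],i['cy']],[0,0,1]])
    Rc=np.array(i['rotation']); o=np.array(i['position'])
    return cv2.projectPoints((np.array(P,float).reshape(-1,3)-o)@Rc,np.zeros(3),np.zeros(3),K,np.array(i['D'],float))[0].reshape(-1,2)
def tri(o1,d1,o2,d2):
    A=np.c_[d1,-d2]; t=np.linalg.lstsq(A,o2-o1,rcond=None)[0]
    p,q=o1+t[0]*d1,o2+t[1]*d2; return (p+q)/2,np.linalg.norm(p-q)
E
python3 - <<'E'
from h import *
snap('scene','s0');snap('top','t0')
print(manip.read_state())
for n in('scene','top','wrist'):print(manip.camera_info(n))
E
```

```text
pics
{'clock': 0.1, 'joints': array([-1.19858950e+00,  3.00407971e-01,  1.52153753e+00,  1.17202119e-05,
        1.32069926e+00, -6.66120711e-02]), 'qd': array([ 1.96947438e-04, -2.95142279e-03, -2.05356252e-03, -5.34711601e-04,
       -4.03499464e-05,  5.69404606e-04]), 'effort': array([ 3.42035564e-03, -5.32637286e+01, -3.53281832e+01,  7.10439566e-02,
        2.34763155e-02, -3.85277815e-05]), 'eef_pos': array([ 233.58420789, -497.66525422,  204.93937974]), 'eef_rot': array([-3.14054363e+00, -8.13590489e-05,  4.38815949e-01]), 'wrist_force': array([-0.03724039,  0.3588605 , -0.77575442]), 'moment': array([ 0.03852249,  0.05933766, -0.02029134]), 'finger_force': 0.0, 'finger_gap': 94.55963259746736}
{'fx': 400.6819417307904, 'fy': 400.6819417307904, 'cx': 256.9047827713368, 'cy': 196.68620643743196, 'D': array([0.028281, 0.      , 0.      , 0.      , 0.      ]), 'position': array([ 912.60080383, -196.2874264 ,  653.64093377]), 'rotation': array([-2.46993162,  0.01617029,  1.11455093])}
{'fx': 417.7384403793726, 'fy': 417.7384403793726, 'cx': 252.44139726656235, 'cy': 196.38898649654814, 'D': array([-0.07497569,  0.        ,  0.        ,  0.        ,  0.        ]), 'position': array([379.17914542, -32.46244175, 861.89051679]), 'rotation': array([-2.9575165 ,  0.02607523, -1.58482254])}
{'fx': 265.4700174545394, 'fy': 265.4700174545394, 'cx': 253.5619391729966, 'cy': 188.21932460135056, 'D': array([0.00225421, 0.        , 0.        , 0.        , 0.        ]), 'T_tool_cam': array([[-1.23358213e-04, -9.69125119e-01, -2.46569439e-01,
         7.23780695e+01],
       [ 9.99999819e-01,  2.55629387e-05, -6.00771439e-04,
        -7.47070880e-02],
       [ 5.88525732e-04, -2.46569468e-01,  9.69124941e-01,
        -1.80221574e+02],
       [ 0.00000000e+00,  0.00000000e+00,  0.00000000e+00,
         1.00000000e+00]])}
```

View pics/s0.png

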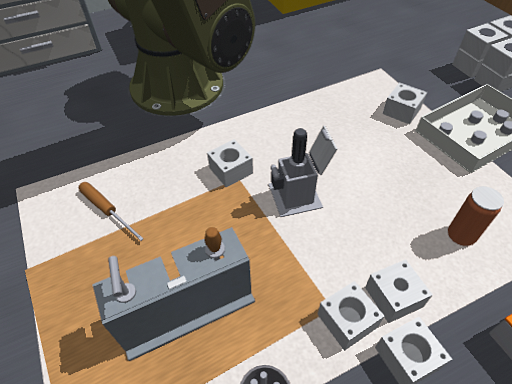

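View pics/t0.png

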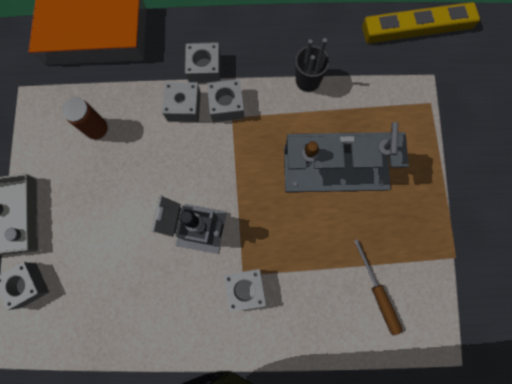

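```bash
python3 - <<'E'
from h import *
t=cv2.imread('pics/t0.png');s=cv2.imread('pics/s0.png')
def c(im,x,y,w,h,W,H): return cv2.resize(im[y:y+h,x:x+w],(W,H),interpolation=cv2.INTER_CUBIC)
# top rack 130x75 ->780x450? ; scale 6 / pot 100x75 x4
a=np.vstack([c(t,280,115,133,100,532,400)])
a=np.hstack([c(t,280,118,133,80,532,320),c(t,145,185,67+23,107,268,320)])
b=np.hstack([c(s,85,220,180,93,532,275),c(s,255,120,90,97,268,275)])
cv2.imwrite('pics/m1.png',np.vstack([a,b]))
E
```

```text
(no output)
```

View pics/m1.png

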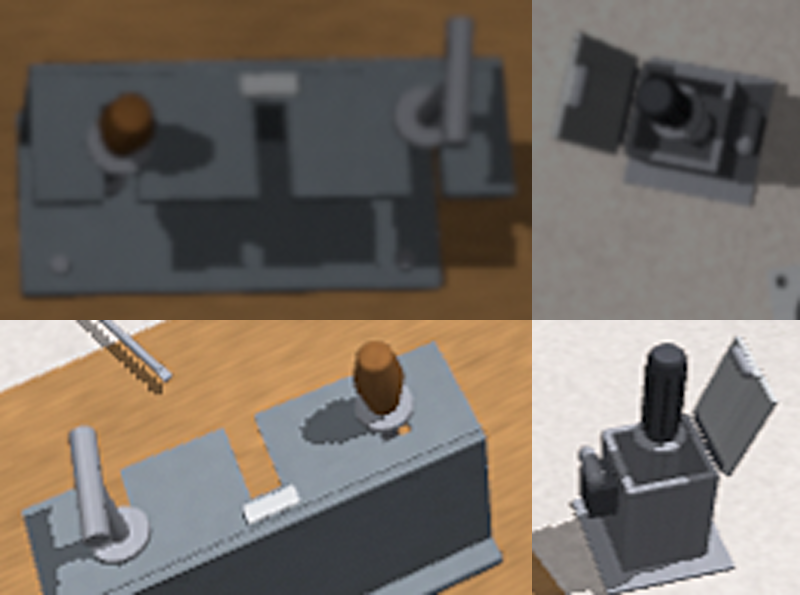

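```bash
python3 - <<'E'
from h import *
T=lambda u,v:(280+u/4,118+v/4)
S=lambda u,v:(85+u/2.956,220+(v-320)/2.957)
P=lambda u,v:(145+(u-532)/2.978,185+v/2.99)
Q=lambda u,v:(255+(u-532)/2.978,120+(v-320)/2.835)
np.set_printoptions(precision=1,suppress=True)
print('rack top',plane('top',[T(*p) for p in[(28,65),(500,60),(514,192),(35,202),(258,197),(290,197),(256,103),(286,103),(270,84)]],125))
print('rack scene',plane('scene',[S(*p) for p in[(22,512),(435,345),(486,435),(228,430),(257,412),(250,497),(280,485),(270,505)]],125))
print('rim top',plane('top',[P(*p) for p in[(648,58),(630,160),(740,78),(720,170)]],90))
print('rim scene',plane('scene',[Q(*p) for p in[(603,432),(628,487),(715,472),(682,415)]],90))
for a,b in [((658,97),(666,352)),((697,122),(660,437))]:
    o1,d1=ray('top',[P(*a)]);o2,d2=ray('scene',[Q(*b)]);print(tri(o1,d1[0],o2,d2[0]))
E
```

```text
rack top [[ 632.1  -80.6  125. ]
 [ 630.7 -299.4  125. ]
 [ 567.6 -300.3  125. ]
 [ 566.9  -81.8  125. ]
 [ 567.3 -183.1  125. ]
 [ 567.1 -197.6  125. ]
 [ 611.8 -184.7  125. ]
 [ 611.6 -198.5  125. ]
 [ 620.8 -191.7  125. ]]
rack scene [[ 570.1 -301.1  125. ]
 [ 571.6  -82.2  125. ]
 [ 633.5  -81.3  125. ]
 [ 571.6 -197.7  125. ]
 [ 568.1 -181.1  125. ]
 [ 612.5 -199.6  125. ]
 [ 613.  -184.2  125. ]
 [ 621.  -192.2  125. ]]
rim top [[510.3 115.   90. ]
 [446.1 125.4  90. ]
 [496.5  56.5  90. ]
 [439.2  68.9  90. ]]
rim scene [[442.9  71.4  90. ]
 [493.9  61.9  90. ]
 [507.2 117.   90. ]
 [452.2 125.3  90. ]]
(array([473.6,  93. , 178.4]), np.float64(1.6763548616452295))
(array([470.9,  88.7, 101.1]), np.float64(14.796422499598782))
```

Request:
servo_tool:
  rows:
    - [0,0,0,5,15,15,0]
    - [0,0,4,17,43,15,0]
    - [0,0,4,17,43,15,0]
    - [0,0,4,17,43,15,0]
    - [0,0,4,17,43,15,0]
    - [0,0,4,17,43,10,0]
    - [0,0,4,17,43,10,0]
    - [0,0,4,17,43,0,0]
    - [0,0,4,17,43,0,0]
    - [0,0,4,17,43,0,0]
    - [0,0,4,17,43,0,0]
    - [0,0,4,17,43,0,0]
    - [0,0,4,17,43,0,0]
    - [0,0,4,17,43,0,0]
    - [0,0,2,14,17,0,0]
    - [0,0,0,0,0,0,0]
    - [0,0,0,0,0,0,0]
  grip_force: 30

```text
clock: 2.22
eef_pos: [473.0, 92.8, 300.9]
eef_rot: [3.141, -0.0, 1.38]
wrist_force: [-0.6, -0.3, 0.6]
finger_gap: 93.7
finger_force: 0.0
```

```bash
python3 - <<'E'
from h import *
s=manip.read_state();print(s['clock'],s['eef_pos'],np.degrees(s['eef_rot']),s['joints'])
snap('wrist','w1')
E
```

```text
2.225 [473.0138041   92.77488252 300.91759608] [ 1.79980462e+02 -2.86764616e-03  7.90939185e+01] [ 1.17705846e-01  8.73847005e-02  1.55370377e+00 -5.58386548e-05
  1.50016406e+00  3.08056817e-01]
```

View pics/w1.png

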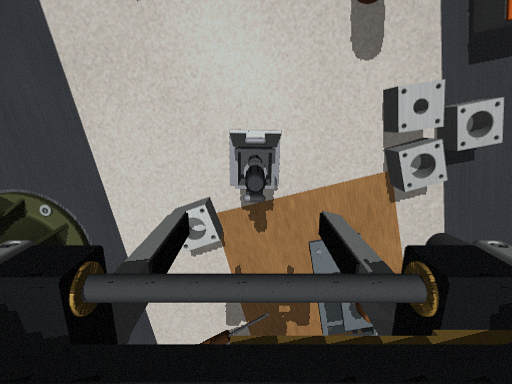

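```bash
python3 - <<'E'
from h import *
im=cv2.imread('pics/w1.png');cv2.imwrite('pics/w1c.png',cv2.resize(im[115:215,205:305],(600,600),interpolation=cv2.INTER_CUBIC))
print(plane('wrist',[(256,182)],180))
E
```

```text
[[477.1665983  94.8622108 180.       ]]
```

View pics/w1c.png

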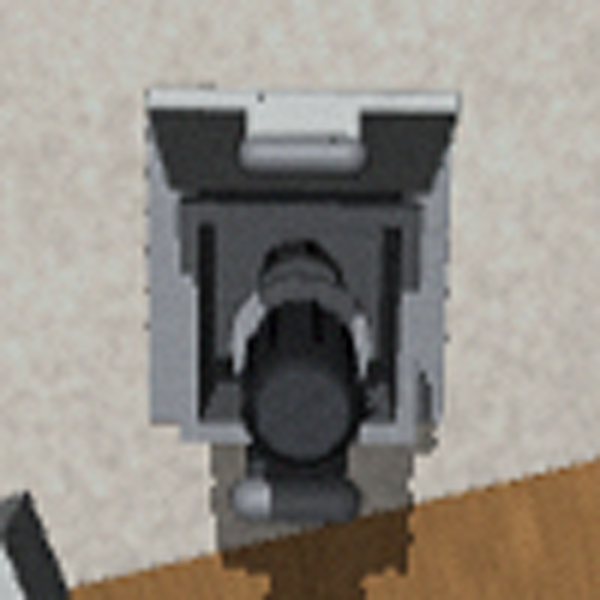

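```bash
python3 - <<'E'
from h import *
np.set_printoptions(precision=1,suppress=True)
C=lambda u,v:(205+u/6,115+v/6)
print(plane('wrist',[C(303,405)],180),plane('wrist',[C(302,330)],110))
r=plane('wrist',[C(180,440),C(420,440),C(180,200),C(420,200)],90);print(r,r.mean(0))
c0=np.array([473.5,92.7]);a=np.radians(79);x=np.array([np.cos(a),np.sin(a)])
for th in(1.65,1.8,1.95):
  z=92+64*np.sin(th)+8*np.cos(th)  # upper face 8 above hinge line
  p=plane('wrist',[C(305,92)],z)[0]; print(th,z,p,(p[:2]-c0)@x,32-64*np.cos(th)+8*np.sin(th))
E
```

```text
[[476.5  94.4 180. ]] [[477.2  96.3 110. ]]
[[440.9  70.8  90. ]
 [500.6  59.3  90. ]
 [453.4 129.9  90. ]
 [510.9 118.8  90. ]] [476.5  94.7  90. ]
1.65 155.16639471059693 [488.1 151.7 155.2] 60.74085818173663 45.03865711126232
1.8 152.5086316186598 [488.1 151.7 152.5] 60.65032890238544 54.33171510738313
1.95 148.49197510943733 [488.1 151.5 148.5] 60.513512712754256 63.123250926513315
```

Request:
servo_tool:
  rows:
    - [0,0,0,2,1,-10,0]
    - [0,0,0,0.5,0,-20,0]
    - [0,0,0,0,0,-25,0]
    - [0,0,0,0,0,-25,0]
    - [0,0,0,0,0,-25,0]
    - [0,0,0,0,0,-25,0]
    - [0,0,0,0,0,-20,0]
    - [0,0,0,0,0,-15,0]
    - [0,0,0,0,0,0,0]
    - [0,0,0,0,0,0,1]
    - [0,0,0,0,0,0,1]
    - [0,0,0,0,0,0,1]
    - [0,0,0,0,0,0,1]
    - [0,0,0,0,0,0,1]
    - [0,0,0,0,0,0,1]
    - [0,0,0,0,0,0,1]
    - [0,0,0,0,0,0,1]
  grip_force: 30

```text
clock: 4.4
eef_pos: [476.1, 94.1, 135.4]
eef_rot: [-3.141, 0.0, 1.381]
wrist_force: [-0.5, -0.7, -0.9]
finger_gap: 23.6
finger_force: 30.0
```

Request:
servo_tool:
  rows:
    - [0,0,0,0,0,3,1]
    - [0,0,0,0,0,8,1]
    - [0,0,0,0,0,14,1]
    - [0,0,0,0,0,14,1]
    - [0,0,0,0,0,14,1]
    - [0,0,0,0,0,14,1]
    - [0,0,0,0,0,14,1]
    - [0,0,0,0,0,14,1]
    - [0,0,0,0,0,12,1]
    - [0,0,0,0,0,8,1]
    - [0,0,0,0,0,0,1]
    - [0,0,0,0,0,0,1]

```text
clock: 5.9
eef_pos: [476.0, 94.1, 250.0]
eef_rot: [-3.141, 0.0, 1.381]
wrist_force: [-0.5, 0.2, -1.9]
finger_gap: 23.2
finger_force: 30.0
```

```bash
python3 - <<'E'
from h import *
s=snap('scene','s2');snap('top','t2')
print(manip.read_state()['eef_pos'])
cv2.imwrite('pics/s2c.png',cv2.resize(s[60:260,220:400,::-1],(540,600),interpolation=cv2.INTER_CUBIC))
E
```

```text
[476.0202782   94.08549022 250.00640698]
```

View pics/s2c.png

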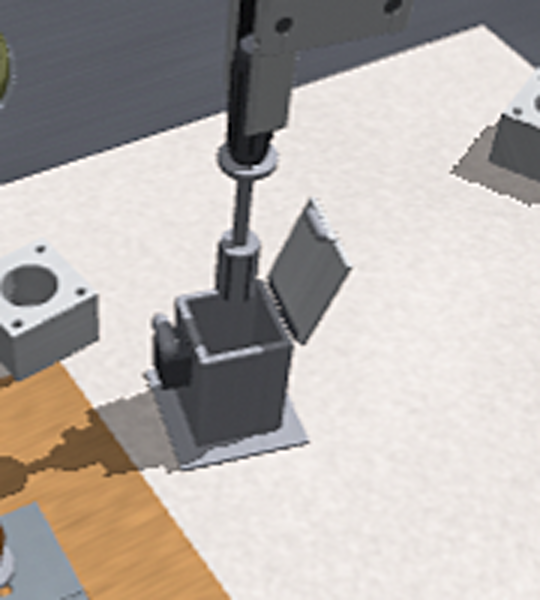

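```bash
sed -i "s/    Rc=np.array(i\['rotation'\]); o=np.array(i\['position'\])\$/    Rc=R.from_euler('xyz',i['rotation']).as_matrix(); o=np.array(i['position'])/" h.py; python3 - <<'E'
from h import *
i=lambda P:(proj('scene',P)-[220,60])*3
print(i([[476,94.1,222],[476,94.1,220-60],[476,94.1,120]]))
E
```

```text
[[247.97220419 156.54061121]
 [240.18650141 239.52348042]
 [235.72549582 287.21804307]]
```

Request:
servo_tool:
  rows:
    - [0,0,1,0,-8,0,1]
    - [0,0,1,2,-16,0,1]
    - [0,0,1,6,-27,0,1]
    - [0,0,1,6,-30,0,1]
    - [0,0,1,6,-30,-2,1]
    - [0,0,1,6,-30,-6,1]
    - [0,0,1,6,-30,-10,1]
    - [0,0,1,6,-30,-15,1]
    - [0,0,1,6,-30,-15,1]
    - [0,0,1,6,-28,-15,1]
    - [0,0,0,4,-16,-13,1]
    - [0,0,0,0,-8,-8,1]
    - [0,0,0,0,-2,-4,1]
    - [0,0,0,0,0,0,1]
    - [0,0,0,0,0,0,1]
    - [0,0,0,0,0,0,1]

```text
clock: 8.0
eef_pos: [530.3, -190.6, 162.9]
eef_rot: [3.141, 0.0, 1.556]
wrist_force: [-0.2, 0.3, -1.5]
finger_gap: 23.4
finger_force: 30.0
```

```bash
python3 - <<'E'
from h import *
s=snap('scene','s3');t=snap('top','t3')
P=manip.read_state()['eef_pos'];print(P)
print(proj('scene',[[P[0],P[1],P[2]-27.5],[P[0],P[1],P[2]-45],[P[0],P[1],P[2]-80]]))
cv2.imwrite('pics/s3c.png',cv2.resize(s[200:320,90:250,::-1],(800,600),interpolation=cv2.INTER_CUBIC))
E
```

```text
[ 530.24004523 -190.7227267   162.69554508]
[[156.97793976 231.23623694]
 [159.30613094 237.35900129]
 [163.67060689 248.84892105]]
```

View pics/s3c.png

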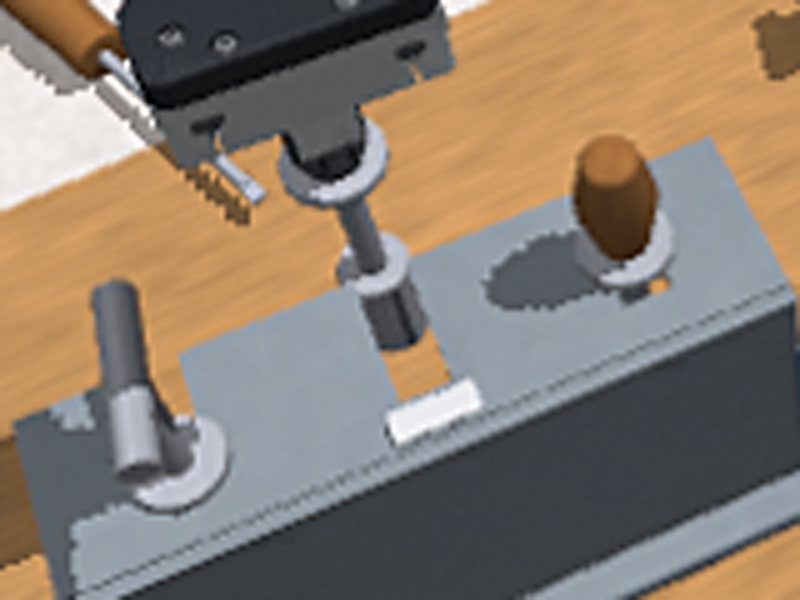

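```bash
python3 - <<'E'
from h import *
np.set_printoptions(precision=1,suppress=True)
C=lambda u,v:(90+u/5,200+v/5)
p=lambda L:plane('scene',[C(*q) for q in L],125)
print(p([(412,255),(430,310),(452,377),(375,345),(395,405)]))
print(p([(182,352),(410,262),(712,138),(795,285)]))
E
```

```text
[[ 568.2 -180.4  125. ]
 [ 588.8 -181.7  125. ]
 [ 612.8 -183.2  125. ]
 [ 592.6 -200.   125. ]
 [ 613.9 -200.9  125. ]]
[[ 569.1 -251.6  125. ]
 [ 570.3 -181.7  125. ]
 [ 570.3  -81.2  125. ]
 [ 630.3  -80.5  125. ]]
```

Request:
servo_tool:
  rows:
    - [0,0,0,4,0,0,1]
    - [0,0,0,8,0,0,1]
    - [0,0,0,8,0,0,1]
    - [0,0,0,8,0,0,1]
    - [0,0,0,8,0,0,1]
    - [0,0,0,8,0,0,1]
    - [0,0,0,8,0,0,1]
    - [0,0,0,8,0,0,1]
    - [0,0,0,6,0,0,1]
    - [0,0,0,4,0,0,1]
    - [0,0,0,0,0,0,1]
    - [0,0,0,0,0,0,1]

```text
clock: 9.6
eef_pos: [600.0, -190.9, 162.5]
eef_rot: [-3.142, 0.0, 1.556]
wrist_force: [-0.7, 0.1, -1.3]
finger_gap: 23.7
finger_force: 30.0
```

No contact. Lower gently.

Request:
servo_tool:
  rows:
    - [0,0,0,0,0,-2,1]
    - [0,0,0,0,0,-2,1]
    - [0,0,0,0,0,-1,1]
    - [0,0,0,0,0,0,1]
    - [0,0,0,0,0,0,1]

```text
clock: 10.22
eef_pos: [600.2, -190.9, 157.5]
eef_rot: [3.141, 0.0, 1.556]
wrist_force: [-0.4, -0.3, -1.4]
finger_gap: 23.6
finger_force: 30.0
```

Request:
servo_tool:
  rows:
    - [0,0,0,0,0,-1,1]
    - [0,0,0,0,0,-0.5,1]
    - [0,0,0,0,0,0,1]
    - [0,0,0,0,0,0,1]

```text
clock: 10.72
eef_pos: [600.2, -190.9, 156.0]
eef_rot: [3.142, -0.0, 1.556]
wrist_force: [-0.5, 0.1, -2.3]
finger_gap: 23.7
finger_force: 30.0
```

Request:
servo_tool:
  rows:
    - [0,0,0,0,0,-0.5,1]
    - [0,0,0,0,0,-0.5,1]
    - [0,0,0,0,0,0,1]
    - [0,0,0,0,0,0,1]

```text
clock: 11.22
eef_pos: [600.2, -190.9, 155.4]
eef_rot: [3.141, 0.0, 1.556]
wrist_force: [-2.5, 1.4, 6.8]
finger_gap: 23.9
finger_force: 30.0
```

Request:
servo_tool:
  rows:
    - [0,0,0,0,0,0,0.7]
    - [0,0,0,0,0,0,0.4]
    - [0,0,0,0,0,0,0.2]
    - [0,0,0,0,0,0,0]
    - [0,0,0,0,0,0,0]
    - [0,0,0,0,0,0,0]
    - [0,0,0,0,0,0,0]
    - [0,0,0,0,0,5,0]
    - [0,0,0,0,0,15,0]
    - [0,0,0,0,0,25,0]
    - [0,0,0,0,0,25,0]
    - [0,0,0,0,0,25,0]
    - [0,0,0,0,0,20,0]
    - [0,0,0,0,0,10,0]
    - [0,0,0,0,0,0,0]

```text
clock: 13.1
eef_pos: [600.3, -190.9, 280.7]
eef_rot: [3.14, 0.0, 1.556]
wrist_force: [0.8, 0.2, -0.4]
finger_gap: 93.7
finger_force: 0.0
```

```bash
python3 - <<'E'
from h import *
s=snap('scene','s4')
cv2.imwrite('pics/s4c.png',cv2.resize(s[190:310,90:250,::-1],(800,600),interpolation=cv2.INTER_CUBIC))
E
```

```text
(no output)
```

View pics/s4c.png

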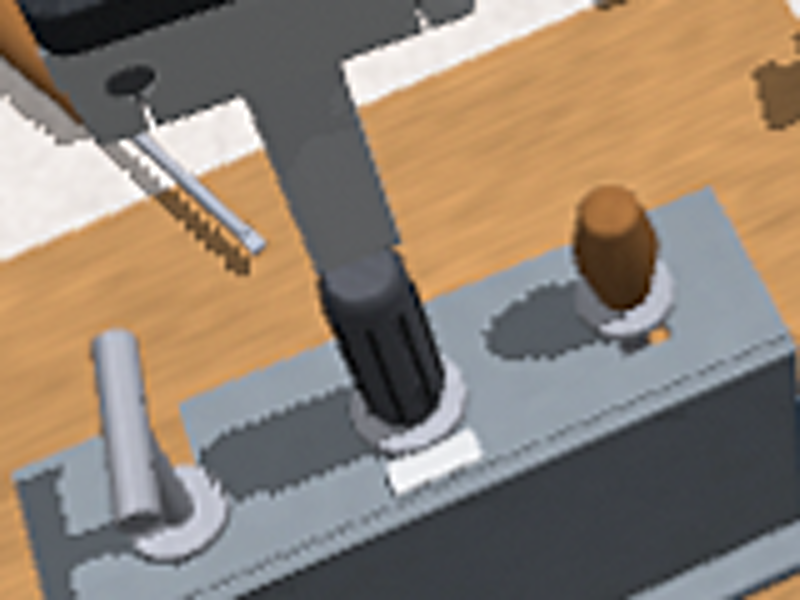

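Request:
servo_tool:
  rows:
    - [0,0,-1,-4,15,0,1]
    - [0,0,-1,-9,30,0,1]
    - [0,0,-1,-10,35,0,1]
    - [0,0,-1,-10,35,0,1]
    - [0,0,-1,-10,35,0,1]
    - [0,0,-1,-10,35,0,1]
    - [0,0,-1,-10,35,0,1]
    - [0,0,-1,-10,35,0,1]
    - [0,0,-1,-10,35,0,1]
    - [0,0,-1,-10,35,0,1]
    - [0,0,0,-9,30,0,1]
    - [0,0,0,-6,20,0,1]
    - [0,0,0,0,0,-20,1]
    - [0,0,0,0,0,-30,1]
    - [0,0,0,0,0,-30,1]
    - [0,0,0,0,0,-30,1]
    - [0,0,0,0,0,-22,1]
    - [0,0,0,0,0,-10,1]
    - [0,0,0,0,0,0,1]
    - [0,0,0,0,0,0,1]

```text
clock: 15.65
eef_pos: [492.5, 184.2, 138.8]
eef_rot: [3.141, -0.001, 1.381]
wrist_force: [0.1, 0.8, 0.1]
finger_gap: 0.4
finger_force: 0.0
```

Request:
servo_tool:
  rows:
    - [0,0,0,-1.2,-6.2,0,1]
    - [0,0,0,-1.2,-6.2,0,1]
    - [0,0,0,-1.2,-6.2,0,1]
    - [0,0,0,-1.2,-6.2,0,1]
    - [0,0,0,-1.2,-6.2,0,1]
    - [0,0,0,-1.2,-6.2,0,1]
    - [0,0,0,-1.2,-6.2,0,1]
    - [0,0,0,-1.2,-6.2,0,1]
    - [0,0,0,-1.2,-6.2,0,1]
    - [0,0,0,-1.2,-6.2,0,1]
    - [0,0,0,0,0,0,1]

```text
clock: 17.02
eef_pos: [480.1, 121.6, 137.9]
eef_rot: [-3.142, 0.0, 1.381]
wrist_force: [0.1, -0.1, -0.2]
finger_gap: 0.8
finger_force: 0.0
```

```bash
python3 - <<'E'
from h import *
s=snap('scene','s5')
a=s[60:240,230:390,::-1]; w=manip.camera('wrist')[60:240,170:330,::-1]
cv2.imwrite('pics/s5c.png',cv2.resize(np.hstack([a,w]),(800,450),interpolation=cv2.INTER_CUBIC))
E
```

```text
(no output)
```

View pics/s5c.png

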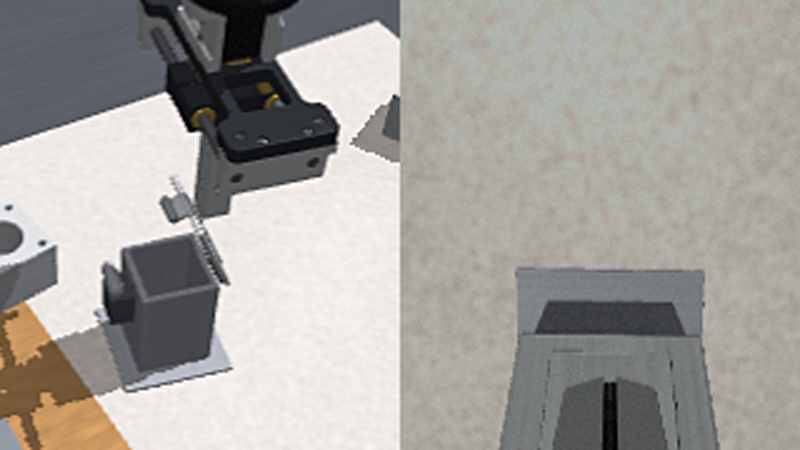

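Request:
servo_tool:
  rows:
    - [0,0,0,-0.8,-4.3,-1.1,1]
    - [0,0,0,-0.8,-4.3,-1.1,1]
    - [0,0,0,-0.8,-4.3,-1.1,1]
    - [0,0,0,-0.9,-4.8,-2.2,1]
    - [0,0,0,-0.9,-4.8,-2.2,1]
    - [0,0,0,-0.9,-4.8,-2.2,1]
    - [0,0,0,-0.6,-3.1,-3.3,1]
    - [0,0,0,-0.6,-3.1,-3.3,1]
    - [0,0,0,-0.6,-3.1,-3.3,1]
    - [0,0,0,-0.4,-1.9,-2.7,1]
    - [0,0,0,-0.4,-1.9,-2.7,1]
    - [0,0,0,-0.4,-1.9,-2.7,1]
    - [0,0,0,0,0,0,1]

```text
clock: 18.75
eef_pos: [472.0, 79.7, 109.8]
eef_rot: [-3.141, 0.0, 1.381]
wrist_force: [0.9, 0.3, 0.3]
finger_gap: 0.1
finger_force: 0.0
```

Now press down in small steps.

Request:
servo_tool:
  rows:
    - [0,0,0,-0.2,-1,-2,1]
    - [0,0,0,-0.2,-1,-2,1]
    - [0,0,0,0,0,-1,1]
    - [0,0,0,0,0,-1,1]
    - [0,0,0,0,0,0,1]

```text
clock: 19.38
eef_pos: [471.8, 77.9, 104.1]
eef_rot: [3.141, -0.0, 1.381]
wrist_force: [0.6, 1.6, 2.9]
finger_gap: 0.6
finger_force: 1.8
```

Request:
servo_tool:
  rows:
    - [0,0,0,0,0,-1,1]
    - [0,0,0,0,0,-1,1]
    - [0,0,0,0,0,0,1]

```text
clock: 19.75
eef_pos: [471.5, 77.7, 101.8]
eef_rot: [-3.141, 0.0, 1.381]
wrist_force: [0.6, 0.1, 0.7]
finger_gap: 0.6
finger_force: 0.4
```

Request:
servo_tool:
  rows:
    - [0,0,0,0,0,-1,1]
    - [0,0,0,0,0,-0.5,1]
    - [0,0,0,0,0,0,1]

```text
clock: 20.12
eef_pos: [471.5, 77.9, 100.4]
eef_rot: [-3.141, 0.0, 1.381]
wrist_force: [0.1, 0.1, 0.5]
finger_gap: 0.8
finger_force: 0.0
```

Request:
servo_tool:
  rows:
    - [0,0,0,0,0,-0.5,1]
    - [0,0,0,0,0,-0.5,1]
    - [0,0,0,0,0,0,1]

```text
clock: 20.5
eef_pos: [471.6, 77.8, 99.5]
eef_rot: [-3.141, 0.0, 1.381]
wrist_force: [0.5, 0.3, -0.7]
finger_gap: 0.7
finger_force: 0.0
```

Request:
servo_tool:
  rows:
    - [0,0,0,0,0,-0.5,1]
    - [0,0,0,0,0,-0.5,1]
    - [0,0,0,0,0,0,1]

```text
clock: 20.88
eef_pos: [471.6, 77.8, 98.5]
eef_rot: [-3.141, 0.0, 1.381]
wrist_force: [-0.0, -0.6, 0.7]
finger_gap: 0.1
finger_force: 0.0
```

Request:
servo_tool:
  rows:
    - [0,0,0,0,0,-0.5,1]
    - [0,0,0,0,0,-0.5,1]
    - [0,0,0,0,0,0,1]

```text
clock: 21.25
eef_pos: [471.8, 77.8, 98.0]
eef_rot: [3.141, -0.0, 1.381]
wrist_force: [-2.8, -0.2, 7.8]
finger_gap: 0.6
finger_force: 3.6
```

```bash
python3 - <<'E'
from h import *
print(manip.read_state()['wrist_force'])
s=snap('scene','s6')
a=s[90:240,240:373,::-1]
cv2.imwrite('pics/s6c.png',cv2.resize(a,(532,600),interpolation=cv2.INTER_CUBIC))
E
```

```text
[-2.82073681 -0.20686217  7.77793575]
```

View pics/s6c.png

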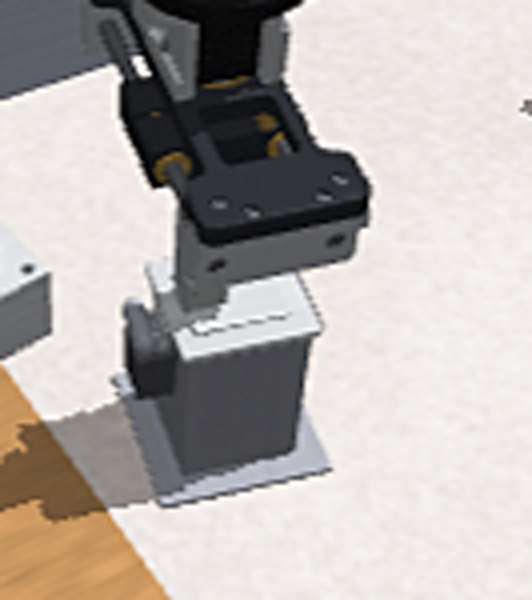

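Request:
servo_tool:
  rows:
    - [0,0,0,0,0,-0.5,1]
    - [0,0,0,0,0,-0.3,1]
    - [0,0,0,0,0,0,1]

```text
clock: 21.68
eef_pos: [471.9, 77.8, 97.8]
eef_rot: [3.141, -0.0, 1.381]
wrist_force: [-6.3, -0.8, 14.9]
finger_gap: 0.4
finger_force: 7.2
```

Request:
servo_tool:
  rows:
    - [0,0,0,0,0,5,1]
    - [0,0,0,0,0,20,1]
    - [0,0,0,0,0,40,1]
    - [0,0,0,0,0,45,1]
    - [0,0,0,0,0,40,1]
    - [0,0,0,-25,0,20,1]
    - [0,0,0,-30,0,0,1]
    - [0,0,0,-30,0,0,1]
    - [0,0,0,-15,0,0,1]
    - [0,0,0,0,0,0,1]
    - [0,0,0,0,0,0,1]

```text
clock: 23.05
eef_pos: [372.3, 77.8, 266.7]
eef_rot: [-3.142, 0.0, 1.381]
wrist_force: [-0.3, -0.2, -0.3]
finger_gap: 0.6
finger_force: 0.0
```

```bash
python3 - <<'E'
from h import *
s=snap('scene','s7')
cv2.imwrite('pics/s7c.png',cv2.resize(s[120:320,80:346,::-1],(798,600),interpolation=cv2.INTER_CUBIC))
c=np.array([475,93.5]);a=np.radians(79);x=np.array([np.cos(a),np.sin(a)]);y=np.array([-x[1],x[0]])
for z in(100,110):
  P=[[*(c+(-32)*x+k*y),z] for k in(-32,32)]+[[*(c+32*x+k*y),100] for k in(-32,32)]
  print(z,((proj('scene',P)-[80,120])*3).round())
E
```

```text
100 [[619. 176.]
 [589. 104.]
 [718. 155.]
 [683.  84.]]
110 [[620. 165.]
 [589.  93.]
 [718. 155.]
 [683.  84.]]
```

View pics/s7c.png

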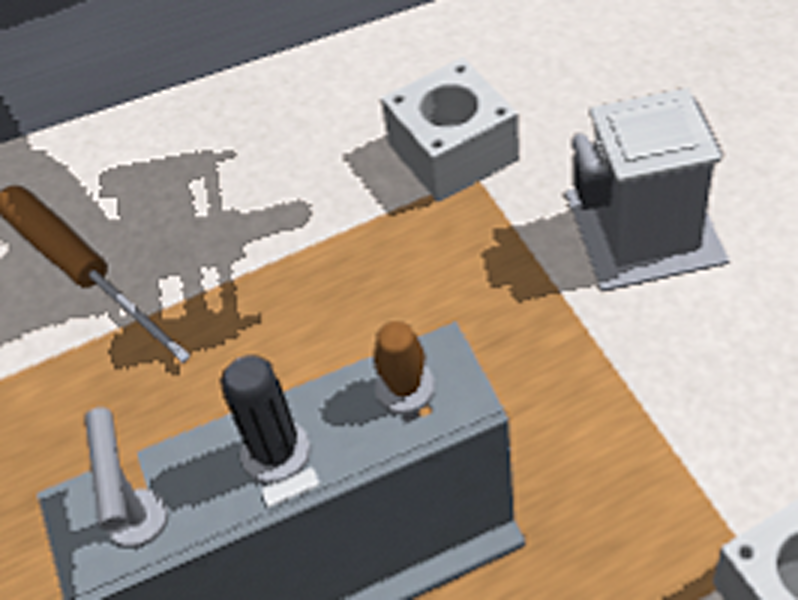

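The picture shows the lid's front corners at (623,176) and (592,105). That matches the projection for a shut lid. The reamer hangs upright in the slot, and the two other tools have not moved.

```bash
python3 -c "
from cell import manip
print(manip.sign_off())"
```

```text
the job is handed in; nothing more can be done
None
```

The reamer hangs in the rack's empty slot, the pot's lid is pressed shut, the other two tools look unmoved in the last picture, and the job is handed in at about 23 s of the 56 s allowed; no verdict came back.

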